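# Stack the slide trays in the dryer and start it

## Robot

A 7-joint arm with a two-finger parallel gripper is mounted at the origin on the work surface. World frame = base frame: x ahead of the robot, y to its left, z up, the work surface at z = 0. Lengths are in m, angles in rad, forces in N, time in s.
With the tool pointing down it reaches from about 0.4 to 0.9 m from the base axis. Payload 5.6 kg.
Tool frame: the origin (TCP) lies midway between the tips of the shut fingers; the grasp point (between the pads) lies 19 mm behind it; z points along the fingers, y is the line along which they close (so a half turn about z gives the same grasp; the last joint's range is limited). The gripper opens to 92 mm and grips with 3 to 60 N. Pads are 20 mm wide; open, the fingers measure 128 mm over their backs; the gripper's body (75 mm by 189 mm) begins 69 mm behind the grasp point.
Start: joints at [1.265, 0.468, -0.012, 1.603, 0.006, 1.071, -0.056], TCP at [0.169, -0.628, 0.18] pointing down, gripper open.
Joint ranges: [-2.53, 2.53], [-0.31, 2.02], [-1.57, 1.55], [0.28, 2.44], [-1.29, 4.43], [0.15, 1.84], [-2.92, 2.92]. Speed limits (rad/s): [2.57, 2.57, 3.14, 3.14, 3.14, 3.14, 3.14].

## Interface

Orientations are given as a 3x3 rotation matrix whose columns are the frame's x, y, z axes.
In Python, from station import env, effector, solver, viewer, workorder, search_frame, tip_of gives the robot as it stands. Calls block until the motion is done:
- env.reach(position, orientation): joint-space move of the TCP to a pose.
- env.movel(position, frame=None, rate=0.15): straight line of the TCP; frame=None keeps the orientation; rate is the mean speed in m/s.
- env.goto_joints(angles): joint-space move.
- effector.release() and effector.grasp(squeeze=None): open the fingers fully, or close them until they stop; squeeze is the grip in N (None keeps the last).
- env.pause(seconds).
- solver.inverse_kinematics(position, orientation): joint angles nearest the present ones, or None.
- env.sense(): the state.
- viewer.read_camera(name): name is "scene" or "top" or "wrist"; returns (picture, depth): 420x560x3 uint8, red, green, blue; 420x560 float32, m along the optical axis (not along the pixel's ray), 0 where there is no reading.
- viewer.camera_info(name): a dict with "intrinsics" (3x3 intrinsics, pixels), "eye" and "rotation" of the camera in the world; the wrist camera has in their place "T_tool_cam" (4x4, takes a point from camera to tool coordinates, whose origin is the TCP and whose axes are the flange's). Camera axes: x right, y up, looking along -z (the intrinsics and any distortion apply to the point x, -y, -z); pixel columns grow to the right and rows downward; lengths in m; the calibration is good to about 2 mm. A picture is of the moment at which its call begins: read the wrist's pose just before it. camera_info takes no time and is no camera call.
A pose or a line that the arm cannot do raises env.PlanningError and nothing moves.
- workorder.finish_job(): hands the job in; it is judged then, once.
Trained networks look in the newest picture that a camera, given by its name, has taken for a name from the list of things; names that differ only in an ending like _2 or _b are one class to them, and where a whole thing is asked for, a point or a joint stands for the part that bears it (a point fixed in the world has none). Each returns a list of dicts, best first, with "score" (0 to 1); they miss things now and then, are a little off and sometimes report something else, mostly with a low value. They report only what shows in the picture. A call takes as long as a camera call.
- search_frame(camera, name): "at" ([x, y, z] in m, in world coordinates, good to about 4 mm: the middle of the surface that is visible of it).
- tip_of(camera, name): "at" ([x, y, z] in m, in world coordinates, good to about 4 mm: a listed point, or the origin of a listed thing).
The state is a dict: "t": time; "joint_positions": joint angles; "joint_velocities": joint speeds; "tau": joint torques, N m; "ee_pos": TCP position; "tcp_rot": TCP orientation; "wrist_force": force on the tool from outside, world axes, zero at the start; "moment": the same for the moment, N m; "gripper_width": finger opening in m; "grasp_force": force on a finger pad.
Only numpy, scipy, OpenCV 4.12 (cv2) and the standard library are available. Lean on these libraries where they do the work, as an engineer would, in place of code of your own. Each camera call takes 0.05 s, during which the arm holds its last target. There are 200 camera calls.

## Task

Lift the steel cover out of the dryer's dock and rest it on the light blue mat, then nest every slide tray that lies on the bench in the dock, one on another in any order, each turned so that its cut-off corner lies over the dock's and it sits fully home. Put the cover back, seated the same way on the top tray, and only then turn the red start knob clockwise to its stop and let it spring back. Leave the beaker, the tip box and the jar where they are.

Things in the scene. Friction and masses are not known exactly. Their poses are not given: they have to be found in the camera images.
- tray0_mid (a point): centre, half-way up, of the white slide tray (may be absent): 30 mm high, 120 g, outline as the dock's, a 96 (x) by 54 (y) mm oblong about this point with its +x +y corner cut off from (20, 27) to (48, 2) mm; z up. Open top, upright walls 4 mm thick, grippable across the long sides from 8 to 30 mm above the underside; below them a foot 8 mm high that tapers inwards. The underside is 15 mm below this point.
- tray1_mid (a point): centre, half-way up, of the blue slide tray (may be absent): 30 mm high, 120 g, outline as the dock's, a 96 (x) by 54 (y) mm oblong about this point with its +x +y corner cut off from (20, 27) to (48, 2) mm; z up. Open top, upright walls 4 mm thick, grippable across the long sides from 8 to 30 mm above the underside; below them a foot 8 mm high that tapers inwards. The underside is 15 mm below this point.
- tray2_mid (a point): centre, half-way up, of the orange slide tray (may be absent): 30 mm high, 120 g, outline as the dock's, a 96 (x) by 54 (y) mm oblong about this point with its +x +y corner cut off from (20, 27) to (48, 2) mm; z up. Open top, upright walls 4 mm thick, grippable across the long sides from 8 to 30 mm above the underside; below them a foot 8 mm high that tapers inwards. The underside is 15 mm below this point.
- tray3_mid (a point): centre, half-way up, of the green slide tray (may be absent): 30 mm high, 120 g, outline as the dock's, a 96 (x) by 54 (y) mm oblong about this point with its +x +y corner cut off from (20, 27) to (48, 2) mm; z up. Open top, upright walls 4 mm thick, grippable across the long sides from 8 to 30 mm above the underside; below them a foot 8 mm high that tapers inwards. The underside is 15 mm below this point.
- tray4_mid (a point): centre, half-way up, of the yellow slide tray (may be absent): 30 mm high, 120 g, outline as the dock's, a 96 (x) by 54 (y) mm oblong about this point with its +x +y corner cut off from (20, 27) to (48, 2) mm; z up. Open top, upright walls 4 mm thick, grippable across the long sides from 8 to 30 mm above the underside; below them a foot 8 mm high that tapers inwards. The underside is 15 mm below this point.
- cover_grip (a point): middle of the black grip bar (64 mm along x, 14 mm wide, 16 to 46 mm above the underside) on the steel cover, 34 mm above its underside. The cover has the trays' outline and 8 mm foot (corner cut at +x +y), under a plate 8 mm thick; 160 g. At the start it sits in the empty dock.
- dock_mid (a point): centre of the dock's mouth, at its rim, 42 mm above the bench: a dark steel collar of the trays' outline on a fixed white dryer base (150 x 120 x 30 mm); z up. A foot drops into the dock or into a tray's mouth only if the outlines match (0.8 mm play a side, 4.7 mm lead-in). Home, the first tray's underside is 8 mm below this point; each next one 22 mm higher.
- dock_corner (a point): middle of the dock's cut-off corner, at (34, 14.5) mm from dock_mid in the dock's x, y, same height; an orange stripe on the base points to it
- mat_mid (a point): centre of the top of the flat light blue rest mat, 140 (x) x 100 (y) x 3 mm, fixed on the bench
- start_grip (a point): on the turning axis of the red start knob, at the height to grip it (73 mm above the bench): an upright bar 50 mm along its own x, 16 mm wide, its top 12 mm above this point, on a fixed grey switch box 90 x 90 x 40 mm. The point turns with the knob.
- start (a joint): angle of the start knob in rad: 0 at rest, growing clockwise seen from above to its stop at 1.2; a spring turns it back (0.03 N m at rest, 0.15 N m at the stop)
- beaker: bystander: glass beaker, 68 mm across, 80 mm high; origin at its underside
- tipbox: bystander: blue box of pipette tips, 90 x 120 x 59 mm; origin at its underside
- jar: bystander: amber jar with a red cap, 60 mm across, 90 mm high; origin at its underside

How it is judged:
On the way, in this order (a step that is already met when the one before it is completed fails the run):
1. the cover rests on the mat (horizontal distance between cover_grip and mat_mid below 0.045 m and height (world z) of cover_grip below 0.043 m and angle between cover_grip's own z axis and vertical below 0.1 rad), for 0.2 s.
2. every tray present is nested in the dock (horizontal distance between each of tray0_mid, tray1_mid, tray2_mid, tray3_mid, tray4_mid and dock_mid below 0.008 m and angle between each of tray0_mid, tray1_mid, tray2_mid, tray3_mid, tray4_mid's own z axis and vertical below 0.06 rad and x of dock_corner in the frame of tray0_mid above 0.024 m and y of dock_corner in the frame of tray0_mid between 0.0045 and 0.0245 m and (z of tray0_mid in the frame of dock_mid between 0.004 and 0.01 m or z of tray0_mid in the frame of dock_mid between 0.026 and 0.032 m or z of tray0_mid in the frame of dock_mid between 0.048 and 0.054 m or z of tray0_mid in the frame of dock_mid between 0.07 and 0.076 m or z of tray0_mid in the frame of dock_mid between 0.092 and 0.098 m) and x of dock_corner in the frame of tray1_mid above 0.024 m and y of dock_corner in the frame of tray1_mid between 0.0045 and 0.0245 m and (z of tray1_mid in the frame of dock_mid between 0.004 and 0.01 m or z of tray1_mid in the frame of dock_mid between 0.026 and 0.032 m or z of tray1_mid in the frame of dock_mid between 0.048 and 0.054 m or z of tray1_mid in the frame of dock_mid between 0.07 and 0.076 m or z of tray1_mid in the frame of dock_mid between 0.092 and 0.098 m) and x of dock_corner in the frame of tray2_mid above 0.024 m and y of dock_corner in the frame of tray2_mid between 0.0045 and 0.0245 m and (z of tray2_mid in the frame of dock_mid between 0.004 and 0.01 m or z of tray2_mid in the frame of dock_mid between 0.026 and 0.032 m or z of tray2_mid in the frame of dock_mid between 0.048 and 0.054 m or z of tray2_mid in the frame of dock_mid between 0.07 and 0.076 m or z of tray2_mid in the frame of dock_mid between 0.092 and 0.098 m) and x of dock_corner in the frame of tray3_mid above 0.024 m and y of dock_corner in the frame of tray3_mid between 0.0045 and 0.0245 m and (z of tray3_mid in the frame of dock_mid between 0.004 and 0.01 m or z of tray3_mid in the frame of dock_mid between 0.026 and 0.032 m or z of tray3_mid in the frame of dock_mid between 0.048 and 0.054 m or z of tray3_mid in the frame of dock_mid between 0.07 and 0.076 m or z of tray3_mid in the frame of dock_mid between 0.092 and 0.098 m) and x of dock_corner in the frame of tray4_mid above 0.024 m and y of dock_corner in the frame of tray4_mid between 0.0045 and 0.0245 m and (z of tray4_mid in the frame of dock_mid between 0.004 and 0.01 m or z of tray4_mid in the frame of dock_mid between 0.026 and 0.032 m or z of tray4_mid in the frame of dock_mid between 0.048 and 0.054 m or z of tray4_mid in the frame of dock_mid between 0.07 and 0.076 m or z of tray4_mid in the frame of dock_mid between 0.092 and 0.098 m)), for 0.2 s.
3. the cover is seated on the top tray (all of step 2 and horizontal distance between cover_grip and dock_mid below 0.01 m and angle between cover_grip's own z axis and vertical below 0.06 rad and x of dock_corner in the frame of cover_grip above 0.024 m and y of dock_corner in the frame of cover_grip between 0.0045 and 0.0245 m and (z of cover_grip in the frame of dock_mid between 0.089 and 0.095 m or z of cover_grip in the frame of dock_mid between 0.111 and 0.117 m or z of cover_grip in the frame of dock_mid between 0.133 and 0.139 m) and z of cover_grip in the frame of tray0_mid above 0.03 m and z of cover_grip in the frame of tray1_mid above 0.03 m and z of cover_grip in the frame of tray2_mid above 0.03 m and z of cover_grip in the frame of tray3_mid above 0.03 m and z of cover_grip in the frame of tray4_mid above 0.03 m), for 0.2 s.
4. the start knob is turned to its stop (value of joint start above 1.1 rad), for 0.05 s.
5. the start knob has sprung back (value of joint start below 0.1 rad), for 0.2 s.
At the end, for the whole second after the job is handed in: every tray present stands in the dock's stack, level (within 0.06 rad), within 8 mm of the dock's centre (the cover 10 mm), cut corner over the dock's (within 10 mm) and at a fully seated height (3 mm); the cover is seated likewise on top of all of them; the knob is back at rest (below 0.1 rad) (all of step 3 and value of joint start below 0.1 rad); the robot touches nothing.
It fails at once if the start knob is turned while the cover is off the stack (value of joint start above 0.6 rad and horizontal distance between cover_grip and dock_mid above 0.03 m).
It fails at once if the beaker is disturbed (distance of beaker from where it was at the start of the episode above 0.03 m or angle between beaker's own z axis and vertical above 0.5 rad).
It fails at once if the tipbox is disturbed (distance of tipbox from where it was at the start of the episode above 0.03 m or angle between tipbox's own z axis and vertical above 0.5 rad).
It fails at once if the jar is disturbed (distance of jar from where it was at the start of the episode above 0.03 m or angle between jar's own z axis and vertical above 0.5 rad).
Of tray0, tray1, tray2, tray3, tray4 only 3 to 5 are there at a start; the rules pass over those that are not, and their reading is None.
At some moment in a run one of tray0, tray1, tray2, tray3, tray4 may be knocked a few centimetres aside while the robot is not near it.
It also fails if it takes over 210 s, if anything falls off the work surface, if the arm or the gripper's body presses on something with over 40 N, if the wrist force passes 120 N, or if a joint passes its speed limit or range.

## Working session

There is one attempt and no reset: what is moved stays moved. The work goes in short steps, each a Python script; the robot and the scene stay as the last script left them, time stands still between calls to the robot, and variables do not carry over. Pictures are saved under pics/ and viewed, at most 14 in all, crops included, and the job is handed in when it is done.

```bash
ls; mkdir -p pics
cat > h.py <<'E'
import numpy as np, cv2
from station import env, effector, solver, viewer, workorder, search_frame, tip_of
E
python3 - <<'E'
from h import *
for c in ("scene","top"):
    p,d=viewer.read_camera(c); cv2.imwrite(f"pics/{c}0.png",p[:,:,::-1]); np.save(f"{c}0.npy",d)
    i=viewer.camera_info(c); print(c,{k:np.round(v,3).tolist() if not isinstance(v,str) else v for k,v in i.items()})
    for n in ["tray0_mid","tray1_mid","tray2_mid","tray3_mid","tray4_mid","cover_grip","dock_mid","dock_corner","mat_mid","start_grip","beaker","tipbox","jar"]:
        r=tip_of(c,n); print(n,[(np.round(x["at"],3).tolist(),round(x["score"],2)) for x in r[:3]])
print(env.sense()["t"], viewer.camera_info("wrist"))
E
```

```text
pics
scene {'intrinsics': [[511.097, 0.0, 293.034], [0.0, 511.097, 203.501], [0.0, 0.0, 1.0]], 'eye': [1.583, -0.206, 1.146], 'rotation': [[0.172, -0.7, 0.693], [0.985, 0.116, -0.127], [0.008, 0.704, 0.71]]}
tray0_mid [([0.429, -0.166, 0.016], 0.84)]
tray1_mid [([0.614, -0.168, 0.017], 0.75)]
tray2_mid [([0.583, 0.006, 0.071], 0.54)]
tray3_mid [([0.537, -0.298, 0.016], 0.7)]
tray4_mid [([0.51, -0.451, 0.013], 0.97)]
cover_grip [([0.585, 0.006, 0.071], 0.67), ([0.541, -0.302, 0.01], 0.36), ([0.751, -0.224, 0.0], 0.2)]
dock_mid [([0.586, 0.01, 0.042], 0.68)]
dock_corner [([0.618, 0.021, 0.045], 0.56)]
mat_mid [([0.424, 0.246, 0.003], 0.73)]
start_grip [([0.638, 0.252, 0.08], 0.82)]
beaker [([0.745, 0.029, -0.0], 0.61), ([0.511, -0.453, 0.014], 0.19)]
tipbox [([0.749, -0.227, -0.004], 0.92)]
jar [([0.304, 0.393, -0.002], 0.93)]
top {'intrinsics': [[411.608, 0.0, 281.335], [0.0, 411.608, 212.829], [0.0, 0.0, 1.0]], 'eye': [0.369, -0.002, 1.252], 'rotation': [[-0.025, 0.992, -0.125], [-1.0, -0.023, 0.013], [0.01, 0.125, 0.992]]}
tray0_mid [([0.428, -0.162, 0.014], 0.94), ([0.306, 0.394, 0
[... 336 characters left out ...]
-0.0], 0.96)]
start_grip [([0.641, 0.254, 0.074], 0.47)]
beaker [([0.754, 0.034, 0.0], 0.63)]
tipbox [([0.749, -0.229, 0.002], 0.93)]
jar [([0.307, 0.399, -0.001], 0.92)]
1.4 {'intrinsics': array([[306.36236248,   0.        , 278.6697453 ],
       [  0.        , 306.36236248, 209.14465336],
       [  0.        ,   0.        ,   1.        ]]), 'T_tool_cam': array([[ 2.06074311e-04,  9.55239115e-01,  2.95834736e-01,
         8.39841596e-02],
       [ 9.99999858e-01, -3.42233277e-04,  4.08472421e-04,
        -6.69093328e-04],
       [ 4.91433325e-04,  2.95834610e-01, -9.55239050e-01,
        -2.04790112e-01],
       [ 0.00000000e+00,  0.00000000e+00,  0.00000000e+00,
         1.00000000e+00]])}
```

View pics/top0.png

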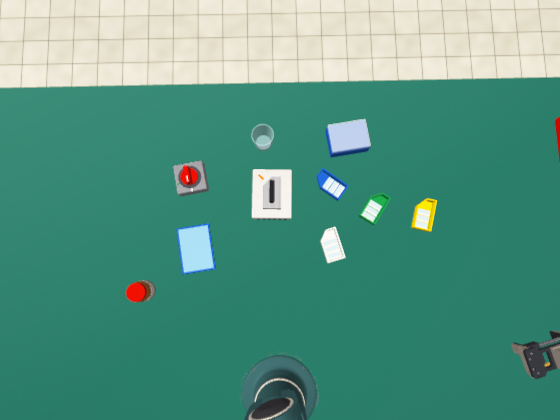

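View pics/scene0.png

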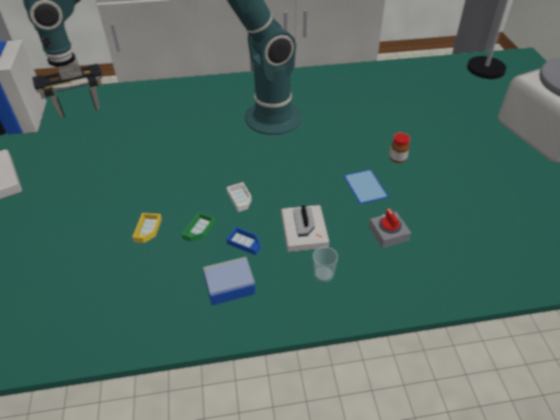

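Top picture: white (333,245), blue (332,185), green (374,208) and yellow (424,215) trays. There is no orange tray. The cover and dock are at (271,193) with the cut corner at upper left, so it faces +x +y. The mat is at (196,248) and the knob at (189,177). The scene view agrees.

```bash
cat >> h.py <<'E'
def R(yaw):
    c,s=np.cos(yaw),np.sin(yaw); return np.array([[c,s,0],[s,-c,0],[0,0,-1.]])
def cloud(cam):
    s=env.sense(); p,d=viewer.read_camera(cam); i=viewer.camera_info(cam); K=i["intrinsics"]
    v,u=np.mgrid[:420,:560]; P=np.stack([(u-K[0,2])/K[0,0]*d,-(v-K[1,2])/K[1,1]*d,-d],-1)
    if cam=="wrist":
        T=i["T_tool_cam"]; P=P@T[:3,:3].T+T[:3,3]; P=P@np.array(s["tcp_rot"]).T+s["ee_pos"]
    else: P=P@np.array(i["rotation"]).T+i["eye"]
    P[d<=0]=np.nan
    return p,P
def outline(P,xy,z0,z1,rad=.085):
    """centre, yaw (cut corner at +x+y), rect size, corner gap, n of the biggest blob in a height band"""
    m=(P[...,2]>z0)&(P[...,2]<z1)&(np.hypot(P[...,0]-xy[0],P[...,1]-xy[1])<rad)
    n,l,st,_=cv2.connectedComponentsWithStats(cv2.morphologyEx(m.astype(np.uint8),cv2.MORPH_CLOSE,np.ones((3,3))))
    if n<2: return None
    m&=l==1+np.argmax(st[1:,4])
    q=P[m][:,:2]; c,(w,h),a=cv2.minAreaRect((q*1000).astype(np.float32)); a=np.radians(a)
    if w<h: a+=np.pi/2; w,h=h,w
    c=np.array(c)/1000; hull=cv2.convexHull((q*1000).astype(np.float32))[:,0]/1000-c
    best=None
    for y in (a,a+np.pi):   # gap: distance of hull reach along the cut's normal from expected
        r=hull@np.array([[np.cos(y),-np.sin(y)],[np.sin(y),np.cos(y)]])
        g=(r@np.array([25,28.])/np.hypot(25,28)).max()
        if best is None or g<best[0]: best=(g,y)
    return dict(c=c,yaw=(best[1]+np.pi)%(2*np.pi)-np.pi,size=(round(w,1),round(h,1)),gap=round(best[0]*1000,1),n=int(m.sum()),z=float(np.nanmedian(P[m][:,2])))
E
python3 - <<'E'
from h import *
p,P=cloud("top")
for n,xy,a,b in [("cover",(.584,.005),.045,.056),("white",(.428,-.164),.012,.04),("blue",(.614,-.168),.012,.04),("green",(.536,-.3),.012,.04),("yellow",(.511,-.451),.012,.04),("knob",(.64,.253),.07,.1)]:
    print(n,outline(P,xy,a,b))
for y in (0,np.pi): print(y,solver.inverse_kinematics([.584,.005,.2],R(y)))
# look from the wrist above the dock
env.reach([.584,.005,.22],R(0)); p,P=cloud("wrist"); cv2.imwrite("pics/w1.png",p[:,:,::-1]); print(outline(P,(.584,.005),.045,.056),env.sense()["t"],env.sense()["joint_positions"])
E
```

```text
cover {'c': array([0.58301501, 0.00906646]), 'yaw': np.float64(-0.02444382406529222), 'size': (97.0, 50.5), 'gap': np.float64(33.5), 'n': 427, 'z': 0.05008804438015568}
white {'c': array([ 0.42532779, -0.16571851]), 'yaw': np.float64(0.27869271741039015), 'size': (95.5, 55.2), 'gap': np.float64(33.8), 'n': 234, 'z': 0.027761251072557558}
blue {'c': array([ 0.60932001, -0.16913766]), 'yaw': np.float64(0.9359410006023108), 'size': (95.8, 55.6), 'gap': np.float64(33.5), 'n': 261, 'z': 0.02529912206501206}
green {'c': array([ 0.53671863, -0.30055585]), 'yaw': np.float64(-0.5936544264953234), 'size': (97.6, 54.6), 'gap': np.float64(33.5), 'n': 251, 'z': 0.02723586573539194}
yellow {'c': array([ 0.51119257, -0.44946765]), 'yaw': np.float64(-0.27115720323747006), 'size': (96.8, 56.4), 'gap': np.float64(33.7), 'n': 295, 'z': 0.025716790538761414}
knob {'c': array([0.63673859, 0.25327942]), 'yaw': np.float64(0.16609493231211214), 'size': (50.5, 16.4), 'gap': np.float64(20.3), 'n': 111, 'z': 0.08387152937042952}
0 [ 0.37078192  0.40237849 -0.56205485  1.71958025  0.23784468  1.08817897
 -1.83727627]
3.141592653589793 [ 0.61934056  0.51361302 -0.92761135  1.70467489  0.44525606  1.15021395
  1.13748699]
{'c': array([0.58318756, 0.00903951]), 'yaw': np.float64(-0.030566298253329904), 'size': (96.4, 53.3), 'gap': np.float64(33.8), 'n': 2331, 'z': 0.049662893195290186} 4.175 [ 0.38472896  0.38575477 -0.57696593  1.69660541  0.22947457  1.12756169
 -1.8301762 ]
```

View pics/w1.png

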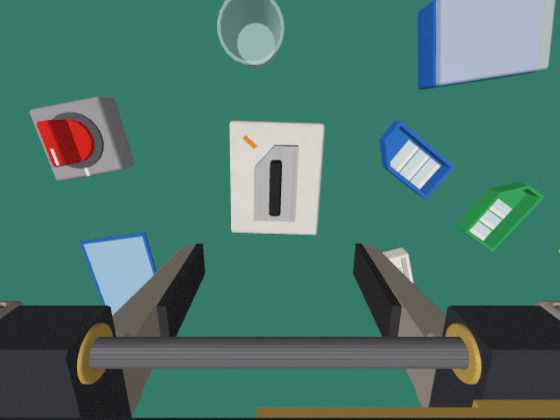

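Wrist picture: the cover sits at (275,185) with its cut corner at upper left, beside the orange stripe at (250,143). The network and outline numbers agree (yaw about -0.03), so I'll move the cover.

```bash
cat >> h.py <<'E'
def look(xy,yaw,z0,z1,h=.15,name=None):
    """wrist above with the tool aligned to the thing"""
    env.reach([xy[0],xy[1],h],R(yaw)); env.pause(.15)
    p,P=cloud("wrist")
    if name: cv2.imwrite(f"pics/{name}.png",p[:,:,::-1])
    return outline(P,xy,z0,z1),p,P
def st(msg=""):
    s=env.sense(); print(msg,"t",round(s["t"],1),"tcp",np.round(s["ee_pos"],4),"F",np.round(s["wrist_force"],1),"w",round(s["gripper_width"],4),"g",round(s["grasp_force"],1))
E
python3 - <<'E'
from h import *
o,p,P=look((.583,.009),-.028,.045,.056); print(o)
c,y=o["c"],o["yaw"]; np.save("dock.npy",[*c,y]); r=R(y)
env.movel([*c,.056],r); effector.grasp(30); st("grasped")
env.movel([*c,.20],r); st("lifted")
env.reach([.427,.243,.12],r); env.movel([.427,.243,.024],r,rate=.06); st("mat")
effector.release(); env.movel([.427,.243,.16],r)
p,P=cloud("wrist"); print("cover",outline(P,(.427,.243),.012,.026))
o,p,P=look(c,y,.036,.048,name="w2",h=.17); print("collar",o); st()
E
```

```text
{'c': array([0.58296832, 0.00931458]), 'yaw': np.float64(-0.03220667232676533), 'size': (96.7, 54.0), 'gap': np.float64(33.7), 'n': 3307, 'z': 0.04965805892501712}
grasped t 6.9 tcp [0.583  0.0093 0.056 ] F [ 1.   0.4 -0. ] w 0.0004 g 0.0
lifted t 8.0 tcp [0.5822 0.0092 0.199 ] F [ 0.4 -0.1 -1.1] w 0.0003 g 0.0
mat t 10.9 tcp [0.4273 0.2431 0.0243] F [-0.4  0.6 -0. ] w 0.0001 g 0.0
cover None
collar {'c': array([ 0.62998688, -0.00363367]), 'yaw': np.float64(-1.5867262911713143), 'size': (30.8, 2.2), 'gap': np.float64(10.6), 'n': 54, 'z': 0.04264944448556375}
 t 14.6 tcp [0.5826 0.0111 0.1702] F [0.1 0.1 0.7] w 0.092 g 0.0
```

View pics/w2.png

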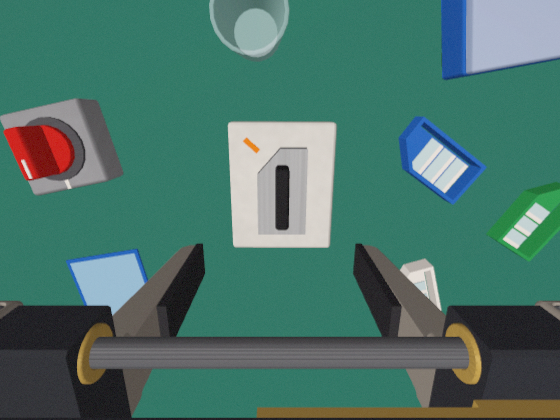

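The grip closed on nothing and the cover is still in the dock at (282,195). I'll go down again and look while down there.

Run:
```python
from h import *
*c,y=np.load("dock.npy"); r=R(y)
p,P=cloud("wrist")
print("bar",outline(P,c,.07,.09)); print(np.nanmax(P[...,2][(np.hypot(P[...,0]-c[0],P[...,1]-c[1])<.04)]))
env.movel([*c,.056],r); env.pause(.3); st("down"); a,_=cloud("wrist")
effector.grasp(30); env.pause(.5); st("closed"); b,_=cloud("wrist")
q,_=cloud("scene"); q=cv2.resize(q[170:280,230:380],(800,587))
cv2.imwrite("pics/w3.png",cv2.resize(np.hstack([a,b]),(800,300))[:,:,::-1]);cv2.imwrite("pics/w3s.png",q[:,:,::-1])
```

```text
bar {'c': array([0.58317401, 0.00892031]), 'yaw': np.float64(3.1095200714239146), 'size': (64.2, 13.4), 'gap': np.float64(24.4), 'n': 851, 'z': 0.0793621611816267}
0.32775719350111854
down t 15.9 tcp [0.5834 0.0092 0.0567] F [0. 0. 0.] w 0.0918 g 0.0
closed t 17.8 tcp [0.583  0.0093 0.056 ] F [ 0.1 -0.5 -0.5] w 0.0006 g 0.0
```

View pics/w3.png

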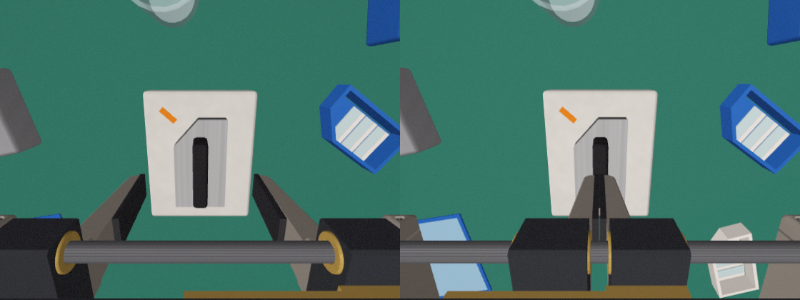

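View pics/w3s.png

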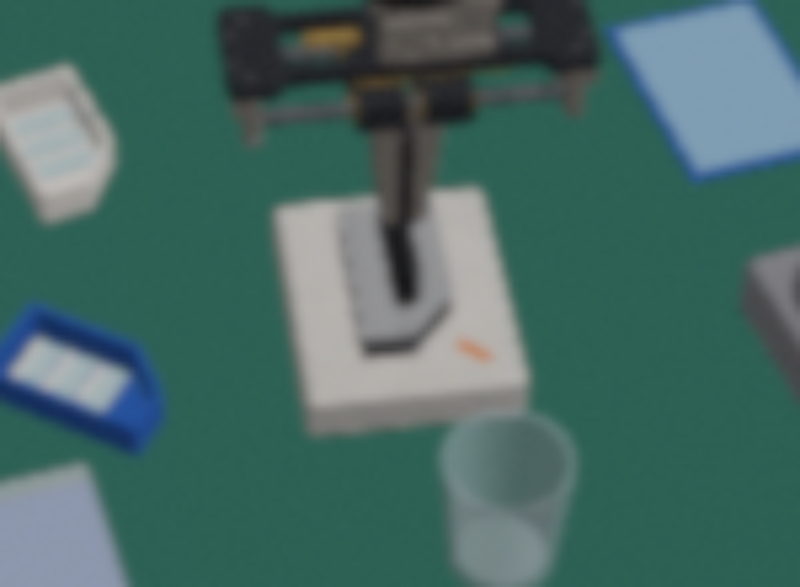

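The closed fingers stop above the bar and hide only its rear half. They look shorter than the stated TCP, so I'll measure where the tips really are from depth.

Run:
```python
from h import *
*c,y=np.load("dock.npy"); r=R(y); s=env.sense(); st()
env.movel([*c,.12],r); s=env.sense(); Rt=np.array(s["tcp_rot"]); st(); print(np.round(Rt,4))
q=s["joint_positions"]; print(q)
for cam in ("wrist","scene","top"):
    p,P=cloud(cam); L=(P-s["ee_pos"])@Rt   # tool coords
    m=(np.abs(L[...,1])<.02)&(np.abs(L[...,0])<.03)&(P[...,2]>.095)&(P[...,2]<.22)
    k=L[m]; print(cam,m.sum(),"x",np.percentile(k[:,0],[1,50,99]).round(4),"y",np.percentile(k[:,1],[1,50,99]).round(4),"z",np.percentile(k[:,2],[1,50,90,99,100]).round(4)) if m.sum() else print(cam,0)
    if cam=="scene": cv2.imwrite("pics/s4.png",cv2.resize(p[150:280,220:390],(785,600))[:,:,::-1])
```

```text
t 17.9 tcp [0.583  0.0093 0.056 ] F [-0.   0.5 -0.2] w 0.0007 g 0.0
 t 18.5 tcp [0.5826 0.009  0.1196] F [ 0.   0.3 -0.4] w 0.0002 g 0.0
[[ 9.995e-01 -3.240e-02 -5.000e-04]
 [-3.240e-02 -9.995e-01 -4.000e-04]
 [-5.000e-04  4.000e-04 -1.000e+00]]
[ 0.35513528  0.49537172 -0.55822404  1.79592473  0.31720038  0.94101256
 -1.94160188]
wrist 4521 x [-0.0044  0.0094  0.0107] y [-0.0168 -0.0008  0.0156] z [-0.0986 -0.0821 -0.0497 -0.0363 -0.0334]
scene 201 x [-0.005   0.0096  0.0139] y [-0.0195 -0.0022  0.0143] z [-0.1    -0.0729 -0.0452 -0.0375 -0.0349]
top 0
```

View pics/s4.png

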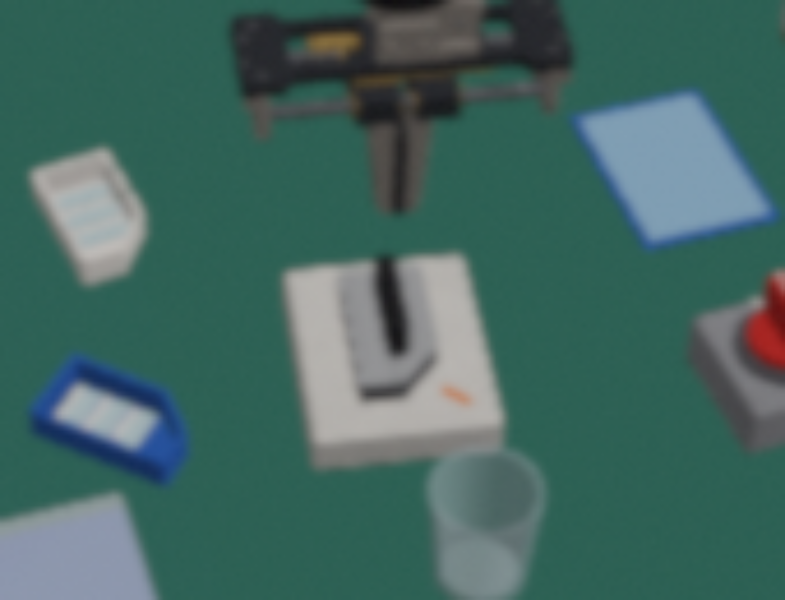

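Both the wrist and scene cameras put the real fingertips about 34 mm short of the reported TCP, with x and y centred. I'll correct the height by that amount and retry.

```bash
cat >> h.py <<'E'
D=.034   # real fingertips lie this far behind the reported TCP (measured with two cameras)
def tip(xy,z,yaw,rate=.15): env.movel([xy[0],xy[1],z-D],R(yaw),rate=rate)
def tipreach(xy,z,yaw): env.reach([xy[0],xy[1],z-D],R(yaw))
E
python3 - <<'E'
from h import *
*c,y=np.load("dock.npy")
effector.release(); tip(c,.057,y,.1); st("down"); effector.grasp(30); st("grasped")
if env.sense()["gripper_width"]<.008: raise SystemExit
tip(c,.10,y,.1); st("lifted"); tip(c,.2,y)
m=(.427,.243); tipreach(m,.14,y); st("over"); tip(m,.027,y,.06); st("mat")
effector.release(); env.pause(.2); tip(m,.18,y)
p,P=cloud("wrist"); print("cover",outline(P,m,.012,.026)); 
o,p,P=look(c,y,.036,.048,name="w5"); print("collar",o); st()
E
```

```text
down t 21.1 tcp [0.5836 0.0094 0.0237] F [-0.1 -0.1 -0.2] w 0.0918 g 0.0
grasped t 22.3 tcp [0.5829 0.0092 0.023 ] F [ 0.7  0.  -0.4] w 0.014 g 30.0
lifted t 22.9 tcp [0.5828 0.0091 0.0661] F [-0.9 -0.2 -2. ] w 0.0139 g 30.0
over t 24.8 tcp [0.4282 0.2421 0.106 ] F [ 0.2 -0.4 -1.1] w 0.0139 g 30.0
mat t 26.8 tcp [ 0.4272  0.2431 -0.0068] F [ 0.3 -0.4 -1.2] w 0.014 g 30.0
cover {'c': array([0.42734137, 0.2439729 ]), 'yaw': np.float64(-0.03196206098063925), 'size': (96.7, 54.1), 'gap': np.float64(33.7), 'n': 2996, 'z': 0.018651644771706763}
collar {'c': array([0.58323059, 0.00933459]), 'yaw': np.float64(-0.030915438672238338), 'size': (96.1, 54.1), 'gap': np.float64(33.5), 'n': 1084, 'z': 0.04147535038724103}
 t 30.7 tcp [0.5826 0.0112 0.1502] F [-0.  -0.4 -0.1] w 0.0919 g 0.0
```

View pics/w5.png

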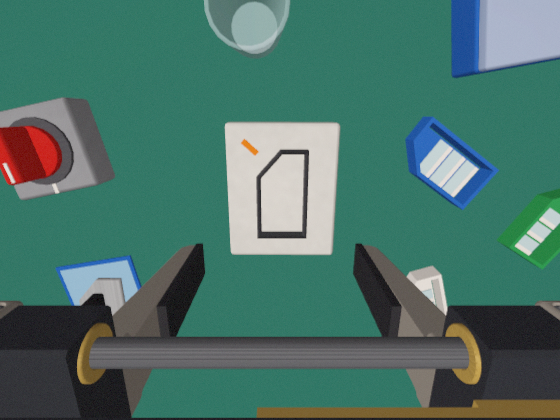

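The cover is on the mat (plate top at 18.7 mm, expected 19). The empty dark collar is at (282,195), with outline and yaw matching the dock. Now the first tray.

```bash
cat >> h.py <<'E'
G=.010   # tips above the tray's underside
def nest(xy,yaw,level,name=None):
    dx,dy,dyaw=np.load("dock.npy"); d=(dx,dy); home=.034+.022*level
    for k in (0,np.pi,-np.pi):
        if all(solver.inverse_kinematics([*q,z-D],R(w+k)) is not None for q,z,w in ((xy,.2,yaw),(xy,G,yaw),(d,.24,dyaw),(d,home+G,dyaw))): break
    else: raise SystemExit("no ik")
    o,_,_=look(xy,yaw+k,.012,.036,h=.13); print("k",round(k,1),o)
    if abs(o["size"][0]-96)>4 or abs(o["size"][1]-54)>4 or abs(o["gap"]-33.5)>2: raise SystemExit("bad outline")
    c,y=o["c"],o["yaw"]+k
    tip(c,.05,y); tip(c,G,y,.08); effector.grasp(25); st("grasp")
    if not .05<env.sense()["gripper_width"]<.058: raise SystemExit("bad grip")
    z=max(home+.045,.12); tip(c,z+G,y); tipreach(d,z+G,dyaw+k); env.pause(.2); st("over")
    tip(d,home+.012+G,dyaw+k,.1)
    for h in np.arange(.010,-.0005,-.002):
        tip(d,home+h+G,dyaw+k,.04); env.pause(.05); f=env.sense()["wrist_force"]
        if abs(f[2])>15 : print("force at",h,f); break
    st("in"); effector.release(); env.pause(.2); tip(d,home+.13,dyaw+k); check(level)
def check(level,name=None):
    dx,dy,dyaw=np.load("dock.npy"); home=.034+.022*level
    o,p,P=look((dx,dy),dyaw,home+.018,home+.04,h=home+.13,name=name)
    m=np.hypot(P[...,0]-dx,P[...,1]-dy)<.06; zz=P[...,2][m&(P[...,2]>home+.02)&(P[...,2]<home+.045)]
    st("check"); print(o,"rim z",np.percentile(zz,[50,90,98]).round(4),"want",home+.03)
E
python3 - <<'E'
from h import *
nest((.4265,-.165),.2787,0)
E
```

```text
k 0 {'c': array([ 0.42538202, -0.16483151]), 'yaw': np.float64(0.2758642405956442), 'size': (96.0, 54.0), 'gap': np.float64(33.4), 'n': 1457, 'z': 0.02914012915448927}
grasp t 34.1 tcp [ 0.4255 -0.165  -0.0239] F [-0.2 -1.   1.3] w 0.054 g 25.0
over t 36.1 tcp [0.5825 0.0073 0.096 ] F [-0.2  0.2 -0.6] w 0.0538 g 25.0
in t 38.8 tcp [0.5834 0.0092 0.0102] F [ 0.3 -0.   0.5] w 0.0538 g 25.0
check t 41.2 tcp [0.582  0.0091 0.1626] F [ 0.5 -0.6  0.4] w 0.0919 g 0.0
{'c': array([0.5830954 , 0.01021383]), 'yaw': np.float64(-0.03581978297767563), 'size': (96.0, 54.1), 'gap': np.float64(33.5), 'n': 1329, 'z': 0.06335749889893998} rim z [0.0634 0.0644 0.065 ] want 0.064
```

White is home. Next are blue, green and yellow; a bad outline or grip stops the script.

Run:
```python
from h import *
for l,(xy,y) in enumerate([((.6093,-.169),.936),((.5367,-.3005),-.594),((.5112,-.4495),-.271)],1): nest(xy,y,l)
```

```text
k 0 {'c': array([ 0.60926385, -0.16879549]), 'yaw': np.float64(0.9347892500098789), 'size': (96.1, 54.1), 'gap': np.float64(33.5), 'n': 1458, 'z': 0.02918270152246063}
grasp t 44.6 tcp [ 0.6094 -0.1689 -0.0238] F [-0.4 -0.5  1.1] w 0.054 g 25.0
over t 46.9 tcp [0.583  0.0083 0.0957] F [-0.2 -0.2 -0.5] w 0.0544 g 25.0
in t 49.3 tcp [0.5833 0.0094 0.0322] F [ 0.2  0.3 -0.6] w 0.0542 g 25.0
check t 51.6 tcp [0.5821 0.0091 0.1846] F [-0.3  0.2 -0.7] w 0.0919 g 0.0
{'c': array([0.58220959, 0.01025591]), 'yaw': np.float64(-0.032332639846325506), 'size': (96.8, 54.1), 'gap': np.float64(33.7), 'n': 1344, 'z': 0.08536025960144436} rim z [0.0854 0.0865 0.087 ] want 0.086
k 0 {'c': array([ 0.53684436, -0.30027209]), 'yaw': np.float64(-0.5831635025922015), 'size': (96.2, 54.0), 'gap': np.float64(33.6), 'n': 1477, 'z': 0.029171858191436556}
grasp t 55.3 tcp [ 0.5369 -0.3004 -0.0238] F [-0.   0.8  1.6] w 0.0537 g 25.0
over t 57.6 tcp [0.5831 0.0074 0.0989] F [ 0.  -0.5 -1.3] w 0.0538 g 25.0
in t 59.9 tcp [0.5832 0.0094 0.0541] F [0.4 0.6 1.2] w 0.0535 g 25.0
check t 62.2 tcp [0.5821 0.0092 0.2066]
[... 207 characters left out ...]
0.1074 0.1084 0.1089] want 0.108
k 0 {'c': array([ 0.51108011, -0.44931281]), 'yaw': np.float64(-0.26064943484045244), 'size': (96.4, 54.0), 'gap': np.float64(33.6), 'n': 1480, 'z': 0.02914406492774641}
grasp t 66.4 tcp [ 0.5111 -0.4494 -0.0238] F [-0.1  0.9  0.8] w 0.0535 g 25.0
over t 69.4 tcp [0.5831 0.0081 0.1209] F [ 0.9 -0.1 -0.7] w 0.0537 g 25.0
in t 71.7 tcp [0.5833 0.0094 0.0761] F [ 0.6 -0.3  0. ] w 0.0538 g 25.0
check t 74.0 tcp [0.5821 0.0092 0.2285] F [0.1 1.  0.8] w 0.0921 g 0.0
{'c': array([0.58338361, 0.01031833]), 'yaw': np.float64(-0.033242242516640985), 'size': (96.6, 54.0), 'gap': np.float64(33.6), 'n': 1336, 'z': 0.1293331493533292} rim z [0.1294 0.1304 0.1309] want 0.13
```

All four trays are home; each rim height and outline matches. Now I'll put the cover back and take a picture to check it.

Run:
```python
from h import *
dx,dy,dyaw=np.load("dock.npy"); d=(dx,dy)
o,p,P=look((.4273,.244),-.032,.012,.026); print(o); c,y=o["c"],o["yaw"]
tip(c,.07,y); tip(c,.026,y,.08); effector.grasp(30); st("grasp")
if not .011<env.sense()["gripper_width"]<.018: raise SystemExit
g=.023; home=.122
tip(c,.2,y); tipreach(d,home+.04+g,dyaw); env.pause(.2); tip(d,home+.012+g,dyaw,.1)
for h in np.arange(.010,-.0005,-.002):
    tip(d,home+h+g,dyaw,.04); env.pause(.05); f=env.sense()["wrist_force"]
    if abs(f[2])>15: print("force",h,f); break
st("in"); effector.release(); env.pause(.2); tip(d,home+.15,dyaw)
o,p,P=look(d,dyaw,home+.011,home+.022,h=home+.13); print(o,"want z",home+.016)
o,p,P=look((.638,.253),.17,.075,.095,h=.2,name="w6"); print("knob",o); st()
p,P=cloud("scene"); cv2.imwrite("pics/s6.png",p[:,:,::-1])
for k in(0,np.pi,-np.pi): print(k,solver.inverse_kinematics([.638,.253,.055-D],R(.17+k)))
```

```text
{'c': array([0.42749014, 0.24397696]), 'yaw': np.float64(-0.03216938807150349), 'size': (96.0, 54.0), 'gap': np.float64(33.6), 'n': 2835, 'z': 0.018653547565630035}
grasp t 78.1 tcp [ 0.4275  0.2439 -0.008 ] F [-0.  -0.6 -0.1] w 0.0136 g 30.0
in t 82.9 tcp [0.583  0.0093 0.111 ] F [ 1.   0.3 -0.5] w 0.014 g 30.0
{'c': array([0.58337915, 0.01036163]), 'yaw': np.float64(-0.030394391204964677), 'size': (95.6, 54.2), 'gap': np.float64(33.3), 'n': 3136, 'z': 0.13761000879867452} want z 0.138
knob {'c': array([0.63796527, 0.25379335]), 'yaw': np.float64(-2.9829166722186393), 'size': (48.8, 15.6), 'gap': np.float64(21.0), 'n': 636, 'z': 0.08444343872494596}
 t 87.0 tcp [0.6389 0.2508 0.2007] F [-0.2  0.2  0.5] w 0.0918 g 0.0
0 [-0.00609005  0.81204771 -0.63860328  1.57446096  0.56267639  0.94566833
 -2.23267622]
3.141592653589793 [ 0.26980207  1.12374655 -1.22404244  1.5553594   1.09500001  1.26637726
  0.60918146]
-3.141592653589793 [ 0.26980207  1.12374655 -1.22404244  1.5553594   1.09500001  1.26637726
  0.60918146]
```

View pics/w6.png

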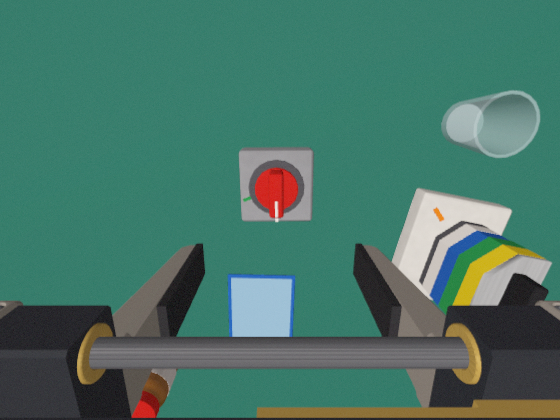

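View pics/s6.png

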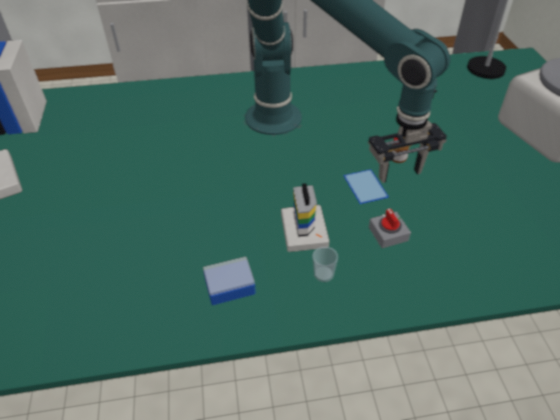

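The stack with the cover stands upright in the dock at (305,210) and the bench is clear of trays. The knob's pointer is at (277,210) and its stop mark is at (248,198), which is clockwise. I'll turn it.

Run:
```python
from h import *
c=(.638,.2535); y=.159
print([solver.inverse_kinematics([*c,.058-D],R(y-a)) is not None for a in np.arange(0,1.23,.2)])
tip(c,.12,y); tip(c,.059,y,.08); effector.grasp(50); st("grip")
for a in [.2,.4,.6,.8,1.0,1.1,1.16,1.2,1.23]:
    tipreach(c,.059,y-a); s=env.sense(); print(a,np.round(s["moment"],2),np.round(s["wrist_force"],1),round(s["gripper_width"],4))
env.pause(.3); p,P=cloud("wrist"); print("at stop",outline(P,c,.078,.095)); 
p,P=cloud("scene"); print("scene",outline(P,c,.075,.084))
p=cv2.resize(p[180:270,340:460],(800,600)); cv2.imwrite("pics/s7.png",p[:,:,::-1])
st()
```

```text
[True, True, True, True, True, True, True]
grip t 90.0 tcp [0.638  0.2533 0.025 ] F [ 0.5 -1.6  0.4] w 0.0155 g 50.0
0.2 [-0.23  0.    0.05] [ 0.9 -0.   0.2] 0.0159
0.4 [-0.36  0.05  0.07] [-0.1 -1.2  0.6] 0.016
0.6 [-0.5   0.1   0.09] [-0.2 -1.2  0.6] 0.0158
0.8 [-0.83  0.06  0.15] [-0.1 -4.   1.9] 0.0159
1.0 [-0.98  0.19  0.11] [-2.5 -4.5  3.8] 0.0156
1.1 [-0.93  0.33  0.14] [-2.1 -3.7  4.7] 0.0156
1.16 [-0.97  0.42  0.1 ] [-2.6 -5.3  5.5] 0.0159
1.2 [-0.89  0.42  0.24] [-1.7 -4.7  6.3] 0.0158
1.23 [-0.99  0.4   0.81] [-1.6 -4.9  7. ] 0.0156
at stop {'c': array([0.63699243, 0.25225235]), 'yaw': np.float64(2.8225162607521463), 'size': (44.8, 43.7), 'gap': np.float64(22.1), 'n': 3356, 'z': 0.08460824030107865}
scene {'c': array([0.64318445, 0.25323734]), 'yaw': np.float64(1.342918420748413), 'size': (39.4, 35.4), 'gap': np.float64(14.6), 'n': 41, 'z': 0.08102093262783328}
 t 92.9 tcp [0.6378 0.2529 0.0249] F [-2.7 -4.   7.2] w 0.0157 g 50.4
```

View pics/s7.png

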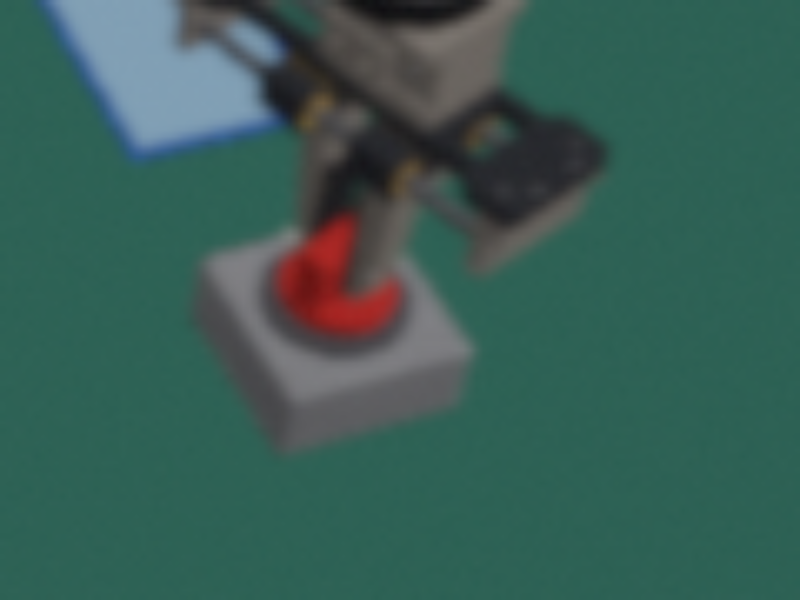

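The knob has turned with the gripper, and the z moment jumped from about 0.1 to 0.8 N m at 1.2 rad, which is the stop. Now release it, back off and check.

Run:
```python
from h import *
c=(.638,.2535); y=.159-1.23
effector.release(); env.pause(.5); tip(c,.2,y); 
o,p,P=look(c,.159,.075,.095,h=.2); print("knob",o)
dx,dy,dyaw=np.load("dock.npy")
o,p,P=look((dx,dy),dyaw,.133,.144,h=.26,name="w8"); print("cover",o); st()
p,P=cloud("scene"); 
cv2.imwrite("pics/s8.png",p[:,:,::-1])
```

```text
knob {'c': array([0.63727826, 0.25409645]), 'yaw': np.float64(-2.96067461658457), 'size': (49.7, 15.9), 'gap': np.float64(20.6), 'n': 662, 'z': 0.08436599393079548}
cover {'c': array([0.58303912, 0.0102621 ]), 'yaw': np.float64(-0.03198216784686991), 'size': (95.9, 54.0), 'gap': np.float64(33.6), 'n': 2991, 'z': 0.13762621900051852}
 t 98.2 tcp [0.5831 0.0112 0.2592] F [-0.6 -1.8 -0.5] w 0.0919 g 0.0
```

View pics/w8.png

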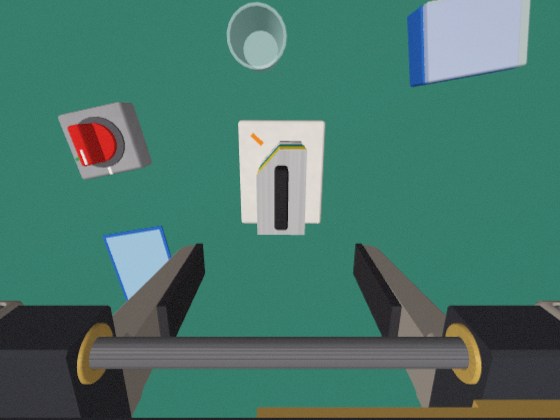

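The knob's bar is back at its rest yaw (0.18, against 0.16–0.17 at the start). The covered stack at (281,188) is seated, and the robot touches nothing.

```bash
python3 -c "
from h import *
print(workorder.finish_job())"
```

```text
the job is handed in; nothing more can be done
None
```

I've handed the job in. The four trays on the bench (white, blue, green, yellow; no orange) are nested in the dock with the cover seated on top, and the start knob was turned to its stop and has sprung back; the final verdict wasn't returned.

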